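# Lock the fence post into the dish rail

### The job

Fit the loose wooden fence post to the rail on the tray: drop its T-shaped foot into the slot in the half towards the rail's open end, twist it a quarter turn so that it locks under the lips, then slide it along towards the capped end until it has pushed the black stop block in the slot fully home. Work gently, without forcing the post against the rail or the block, leave the dishes, box and ladle where they are, and let go of the post.

Things in the scene. Friction and masses are not known exactly. Their poses are not given: they have to be found in the camera images.
- post_mid (a point): centre of the wooden block of the loose fence post: upright, pale wood, 26 mm (x) by 16 mm (y), 60 mm tall (z up), gripped across its 16 mm. Below the block: steel flange 28 mm across, 4 mm thick; round neck 11 mm across, 5.5 mm long; T-foot. This point is 34 mm above the flange's underside, 45.5 mm above the foot's underside. About 90 g. It starts upright in the bamboo rest.
- post_foot (a point): centre of the underside of the post's steel T-foot, 24 mm (x) by 12 mm (y), 6 mm thick, bottom edge chamfered; axes as the post's. Its four corners are stepped back, so that once down in the rail's channel it can be turned either way; nothing stops it at a quarter turn.
- rest_top (a point): centre of the top of the bamboo rest, a block 90 x 60 x 24 mm fixed on the tray, with a pocket 28 x 16 mm, 14 mm deep, in which the post's foot stands, the flange lying on the rest's top. Lift the post straight up by at least 15 mm to clear it.
- rail: aluminium T-slot rail fixed to the tray, 260 mm long (x), 40 mm wide (y), 16.5 mm high; origin at the centre of its underside, z up. The slot (y = 0) runs the full length: 15 mm wide between lips 4 mm thick; under them the channel is 25 mm wide, 8.5 mm high. The -x end is open, the +x end has a grey cap. The foot may be dropped in anywhere from x = -100 mm to x = 0.
- slot_entry (a point): a good spot to drop the foot in: in the middle of the slot, level with the rail's top face, 60 mm from the rail's centre towards its open end; axes as the rail's. When the flange rests on the rail's top the post's centre is 34 mm above this level; once turned the post has about 1.5 mm of upward play.
- stop (a joint): travel (m) of the black stop block in the rail's channel (16 mm long, 22 mm wide, seen through the slot): 0 as found, 0.008 fully home, towards the capped end. It slides stiffly (5 N), stays where left, and then meets a hard end. Its place is not measured: its face towards the open end starts between x = 35 and 90 mm of the rail; find it by feel.
- dish1: one of five white porcelain banchan dishes on the tray, 72 mm across, 26 mm high; origin at the centre of its underside; leave it alone
- dish2: one of five white porcelain banchan dishes on the tray, 72 mm across, 26 mm high; origin at the centre of its underside; leave it alone
- dish3: one of five white porcelain banchan dishes on the tray, 72 mm across, 26 mm high; origin at the centre of its underside; leave it alone
- dish4: one of five white porcelain banchan dishes on the tray, 72 mm across, 26 mm high; origin at the centre of its underside; leave it alone
- dish5: one of five white porcelain banchan dishes on the tray, 72 mm across, 26 mm high; origin at the centre of its underside; leave it alone
- clipbox: black plastic lidded box with two steel clips, 156 x 106 x 62 mm, on the shelf beside the tray; origin at the centre of its underside; leave it alone
- ladle: steel ladle lying on the shelf beside the tray, bowl 84 mm across, 300 mm long overall with the handle along its -x; origin under the bowl's centre; leave it alone
Not all that is in view belongs to the job. Leave any pink look-alike of the part that bears post_mid alone.

How it is judged (in metres and radians):
On the way, in this order (a step that is already met when the one before it is completed fails the run):
1. the foot is down in the slot, in the half towards the open end, its long side along the rail (z of post_mid in the frame of rail between 0.047 and 0.0525 m and y of post_mid in the frame of rail between -0.005 and 0.005 m and x of post_mid in the frame of rail between -0.13 and 0.12 m and angle between post_mid's own z axis and vertical below 0.12 rad and x of post_mid in the frame of rail below 0.025 m and angle between the x axis of post_mid and the x axis of rail, either way round below 0.3 rad), for 0.1 s.
2. the post is turned a quarter turn, locked under the lips (z of post_mid in the frame of rail between 0.047 and 0.0525 m and y of post_mid in the frame of rail between -0.005 and 0.005 m and x of post_mid in the frame of rail between -0.13 and 0.12 m and angle between post_mid's own z axis and vertical below 0.12 rad and angle between the x axis of post_mid and the y axis of rail, either way round below 0.25 rad), for 0.1 s.
3. the locked post has pushed the stop block home (all of step 2 and value of joint stop above 0.006 m), for 0.1 s.
At the end, for the whole second after the job is handed in: the post stands upright (within 0.12 rad) in the rail with its foot under the lips (centre 47 to 52.5 mm above the rail's origin, within 5 mm of the slot's middle), its foot within 0.25 rad of square across the slot, at rest, and the stop block at least 6 mm of its 8 mm travel home (all of step 3 and linear speed of post below 0.02 m/s); the robot touches nothing.
It fails at once if the post is forced against the rail with more than 40 N (contact force between post and rail above 40 N).
It fails at once if the post is forced against the stop block with more than 30 N (contact force between post and stop above 30 N).
It fails at once if a dish, the box or the ladle is moved by more than 15 mm (distance of any of dish1, dish2, dish3, dish4, dish5, clipbox, ladle from where it was at the start of the episode above 0.015 m).
It also fails if it takes over 64 s, if anything falls off the work surface, if the arm or the gripper's body presses on something with over 40 N, if the wrist force passes 120 N, or if a joint passes its speed limit or range.

### The arm

A 6-joint arm with a two-finger parallel gripper is mounted at the origin on the work surface. World frame = base frame: x ahead of the robot, y to its left, z up, the work surface at z = 0. Lengths are in m, angles in degrees, forces in N, time in s.
With the tool pointing down it reaches from about 0.3 to 0.75 m from the base axis. Payload 8.5 kg.
Tool frame: the origin (TCP) lies on the centre line of the jaws, within the pads' length; the fingertips stand env.tips_ahead ahead of it and the grasp point (between the pads) lies 8 mm behind it (env.tips_ahead is the distance from the TCP to the fingertips, in m); z points along the fingers, y is the direction in which the jaws open and shut (so a half turn about z gives the same grasp; the last joint's range is limited). The gripper opens to 85 mm and grips with 20 to 120 N. Pads are 22 mm wide; open, the fingers measure 114 mm over their backs; the gripper's body (76 mm by 85 mm) begins 54 mm behind the grasp point. The pads swing forward as they close: fully open they stand 13 mm farther back than shut.
Start: joints at [-76.622, 21.807, 74.336, -0, 83.858, -12.336], TCP at [0.239, -0.496, 0.242] pointing down, gripper open.
Joint ranges: [-178.18, 178.18], [-50.72, 133.34], [12.68, 142.11], [-81.47, 261.47], [9.98, 163.14], [-165.26, 165.26]. Speed limits (degrees/s): [136.94, 136.94, 180, 180, 180, 180].

### API

Orientations are given as a 3x3 rotation matrix whose columns are the frame's x, y, z axes.
In Python, from rig import env gives the robot as it stands.
- The arm moves only by the tool servo_tool, never from a script. Its argument "commands" is a list of rows, each an object with "linear": the shift along the tool's x, y, z in mm, a list of three; "angular": the turn, a rotation vector about the tool's x, y, z in degrees, a list of three; "gripper": the opening, from -1 (shut) to 1 (fully open). In form: [{"linear": [x, y, z], "angular": [rx, ry, rz], "gripper": gripper}, ...]. A call has 1 to 20 rows; each row is the pose to reach, as a shift and turn from the pose commanded when the call began, along the tool's axes at that moment; what a row does not reach only later rows make up. A row lasts 1/10 s, in which the tool goes at most 50 mm and 8.59 degrees, less where a joint would pass 70% of its speed; a pose out of reach is approached as far as the arm can. A call with a gripper value outside its range is refused whole. The fingers move at their own pace and stop on an object; "force" is the grip in N (left out, the last holds). Time passes only in rows, so rows that repeat a pose let the fingers close. It gives the time, the measured TCP pose, the force and the opening at its end, in the units of the state.
- env.observe(): the state, without advancing time (a new reading comes with each control period).
- env.get_image(name): name is "scene" or "side" or "wrist"; returns a dict with "frame" (420x560x3 uint8, blue, green, red), "fx", "fy", "cx", "cy" (pixels), "cam_to_world" (4x4, takes a point from camera to world coordinates); the wrist camera has in their place "T_tool_cam" (4x4, takes a point from camera to tool coordinates, whose origin is the TCP and whose axes are the flange's). Camera axes: x right, y up, looking along -z (the intrinsics and any distortion apply to the point x, -y, -z); pixel columns grow to the right and rows downward; lengths in m; the calibration is good to about 2 mm. A picture is of the moment at which its call begins: read the wrist's pose just before it. There is no depth.
- env.close_job(): hands the job in, once; it reports no verdict.
Trained networks look in a picture, given as the dict that the camera call returned (one of the last four; its "shot" number tells which), for a name from the list of things; names that differ only in an ending like _2 or _b are one class to them, and where a whole thing is asked for, a point or a joint stands for the part that bears it (a point fixed in the world has none). Each returns a list of dicts, best first, with "confidence" (0 to 1); they miss things now and then, are a little off and sometimes report something else, mostly with a low value. They report only what shows in the picture. A call takes as long as a camera call. They do not tell look-alikes from the thing itself.
- env.trace(picture, query): "pixels" (420x560 bool, what is visible of it) and "extent" ([left, top, right, bottom] in pixels, round what is visible of it).
The state is a dict: "time_s": time; "q": joint angles; "qvel": joint speeds; "joint_efforts": joint torques, N m; "position": TCP position; "tool_rot": TCP orientation; "ft_force": force on the tool from outside, world axes, zero at the start; "wrist_torque": the same for the moment, N m; "grip_width": finger opening in m.
Only numpy, scipy, OpenCV 4.12 (cv2) and the standard library are available. Lean on these libraries where they do the work, as an engineer would, in place of code of your own. Each camera call takes 0.05 s, during which the arm holds its last target.

## Working session

There is one attempt and no reset: what is moved stays moved. The work goes in short steps, Python scripts to look and compute and a tool call to move; the robot and the scene stay as the last step left them, time stands still between calls to the robot, and variables do not carry over. Pictures are saved under pics/ and viewed, and the job is handed in when it is done.

Besides the shell and the picture viewer there is one more tool, called as name(argument=value, ...), one argument or row to a line, values as JSON. servo_tool: Moves the arm, as the interface text tells. Its arguments: {"type":"object","properties":{"commands":{"type":"array","items":{"type":"object","properties":{"linear":{"type":"array","items":{"type":"number"}},"angular":{"type":"array","items":{"type":"number"}},"gripper":{"type":"number"}}}},"force":{"type":"number"}},"required":["commands"]}

```bash
mkdir -p pics; ls; cat > h.py <<'E'
from rig import env
import numpy as np, cv2, pickle
def shot(n,f):
    p=env.get_image(n); cv2.imwrite('pics/'+f,p['frame']); pickle.dump(p,open('pics/'+f+'.pkl','wb')); return p
def proj(p,P):
    T=np.linalg.inv(p['cam_to_world']); c=(T@np.append(P,1))[:3]
    return np.array([p['cx']+p['fx']*c[0]/-c[2], p['cy']-p['fy']*c[1]/-c[2]])
def ray(p,u,v):
    T=p['cam_to_world']; d=T[:3,:3]@np.array([(u-p['cx'])/p['fx'],-(v-p['cy'])/p['fy'],-1]); return T[:3,3],d
def onz(p,u,v,z):
    o,d=ray(p,u,v); return o+d*(z-o[2])/d[2]
E
python3 - <<'E'
from h import *
s=env.observe(); print({k:np.round(v,3).tolist() for k,v in s.items()}, env.tips_ahead)
for n in ['scene','side','wrist']:
    p=shot(n,n+'1.png'); print(n,{k:np.round(v,4).tolist() for k,v in p.items() if k!='frame'})
    for q in ['post_mid','rail','rest_top','stop']:
        try:
            for r in env.trace(p,q): print(n,q,round(r['confidence'],2),r['extent'])
        except Exception as e: print(q,e)
E
```

```text
pics
{'time_s': 0.0, 'q': [-76.621, 21.842, 74.388, 0.001, 83.857, -12.336], 'qvel': [-0.02, 0.057, 0.077, 0.038, 0.037, 0.009], 'joint_efforts': [-0.002, -44.847, -23.127, -0.0, 0.005, -0.0], 'position': [0.239, -0.495, 0.242], 'tool_rot': [[0.901, 0.434, -0.0], [0.434, -0.901, 0.001], [0.0, -0.001, -1.0]], 'ft_force': [0.393, -0.493, 0.197], 'wrist_torque': [0.005, -0.02, -0.031], 'grip_width': 0.085} 0.011
scene {'fx': 453.6462, 'fy': 453.6462, 'cx': 284.1163, 'cy': 211.8591, 'cam_to_world': [[0.9047, -0.2746, 0.3257, 0.9268], [0.4258, 0.6078, -0.6703, -0.719], [-0.0139, 0.7451, 0.6669, 0.8084], [0.0, 0.0, 0.0, 1.0]], 'shot': 1}
scene post_mid 0.75 [203.8, 230.8, 217.4, 260.5]
scene post_mid 0.49 [170.2, 256.3, 182.0, 289.4]
scene post_mid 0.49 [267.6, 251.1, 282.7, 279.5]
scene rail 0.97 [251.5, 180.9, 291.9, 252.2]
scene rest_top 0.8 [194.0, 276.2, 247.1, 314.1]
scene rest_top 0.71 [255.9, 178.8, 290.0, 256.2]
side {'fx': 522.4679, 'fy': 522.4679, 'cx': 274.6116, 'cy': 203.1013, 'cam_to_world': [[0.9583, 0.1656, -0.2328, 0.1827], [-0.2857, 0.5547, -0.7814, -1.1937], [-0.0003, 0.8154, 0.5789, 0.9483], [0.0, 0.0, 0.0, 1.0]], 'shot': 2}
side post_mid 0.7 [250.0, 257.5, 264.0, 284.0]
side post_mid 0.66 [249.5, 233.0, 262.0, 254.1]
side post_mid 0.63 [289.7, 243.8, 300.4, 265.1]
side post_mid 0.53 [302.6, 218.0, 314.9, 241.6]
side rest_top 0.94 [272.9, 251.2, 310.7, 277.3]
side rest_top 0.18 [260.0, 159.7, 278.5, 175.0]
wrist {'fx': 365.0936, 'fy': 365.0936, 'cx': 278.1332, 'cy': 211.0786, 'T_tool_cam': [[0.0007, 0.9509, 0.3094, 0.0798], [1.0, -0.0005, -0.0008, 0.0001], [-0.0006, 0.3094, -0.9509, -0.132], [0.0, 0.0, 0.0, 1.0]], 'shot': 3}
```

View pics/scene1.png

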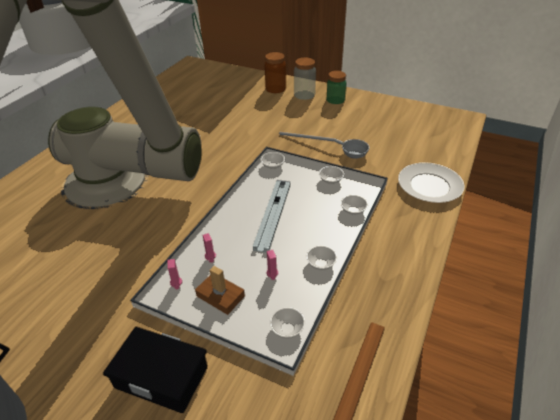

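View pics/side1.png

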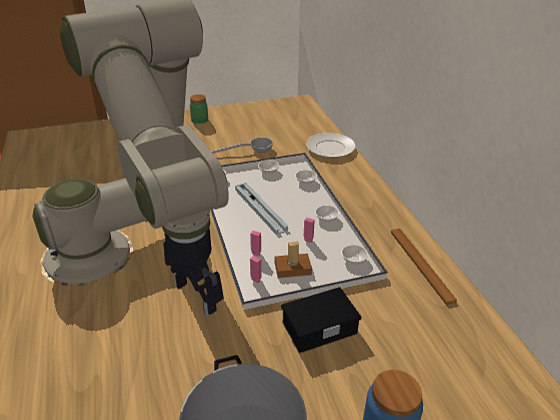

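```bash
python3 - <<'E'
import cv2
a=cv2.imread('pics/scene1.png')[165:325,140:340]; cv2.imwrite('pics/sc1.png',cv2.resize(a,None,fx=3.7,fy=3.7,interpolation=2))
a=cv2.imread('pics/side1.png')[145:295,220:400]; cv2.imwrite('pics/sd1.png',cv2.resize(a,None,fx=4,fy=4,interpolation=2))
E
```

```text
(no output)
```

View pics/sc1.png

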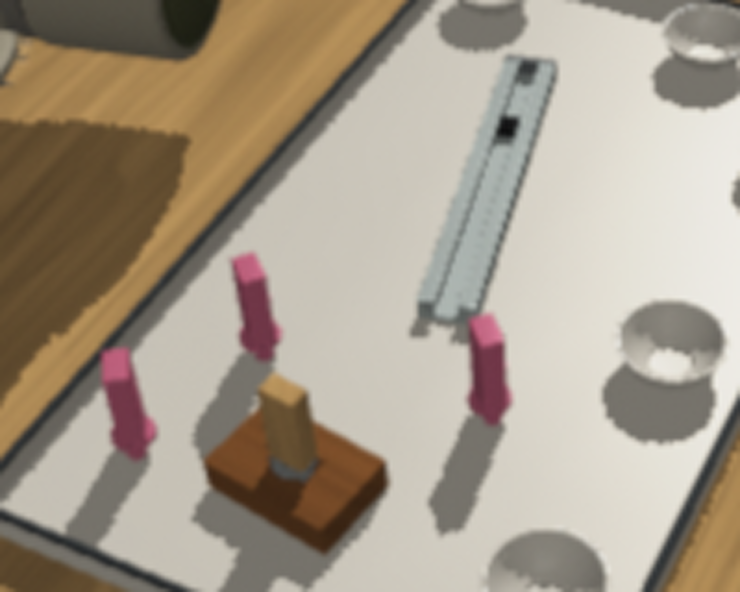

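View pics/sd1.png

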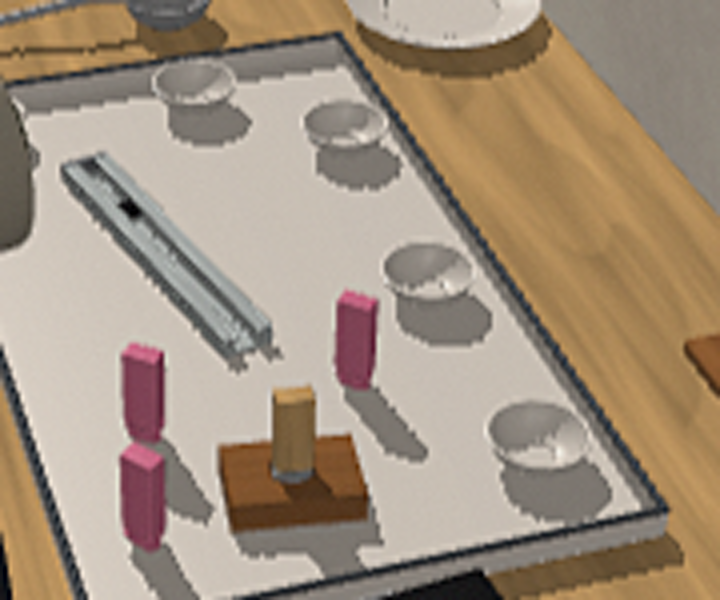

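View pics/wrist1.png

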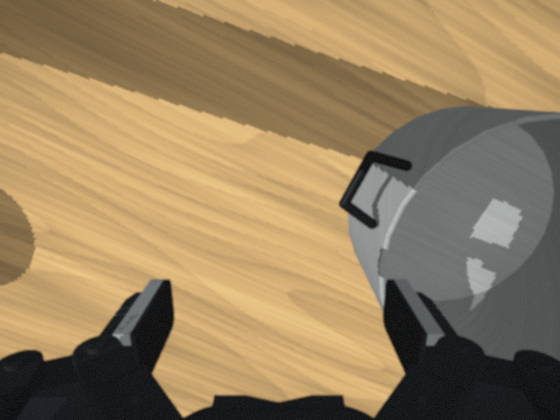

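Candidates in the scene picture are the pale wooden post at (217,280), standing in the bamboo rest, and three pink look-alikes at (208,246), (175,273) and (272,264). The wooden one fits the description, and the enlarged crops confirm it. The stop shows at about (277,199), and the rail's open end is at about (261,248).

```bash
cat > fit.py <<'E'
from h import *
from scipy.optimize import least_squares
def box(x,y,z,yaw,L,W,ids):
    c,s=np.cos(yaw),np.sin(yaw); out=[]
    for a,b in ids:
        X,Y=a*L/2,b*W/2; out.append([x+c*X-s*Y,y+s*X+c*Y,z])
    return np.array(out)
E
python3 - <<'E'
from fit import *
ps=pickle.load(open('pics/scene1.png.pkl','rb')); pd=pickle.load(open('pics/side1.png.pkl','rb'))
def go(sc,sd,L,W,x0,zadd):
    def f(v):
        r=[]
        for p,obs in((ps,sc),(pd,sd)):
            for (a,b),uv in obs.items():
                r+=list(proj(p,box(v[0],v[1],v[2],v[3],L,W,[(a,b)])[0])-uv)
        return r
    s=least_squares(f,x0); v=s.x; print('x,y',v[:2].round(4),'ztop',v[2].round(4),'tray',(v[2]-zadd).round(4),'yaw',np.degrees(v[3]).round(2),'rms',np.sqrt(np.mean(s.fun**2)).round(2)); return v
S=lambda u,v:(140+u/3.7,165+v/3.7); D=lambda u,v:(220+u/4,145+v/4)
# rail x axis open->cap
e=onz(ps,261,248,.04); c=onz(ps,283,181,.04); print(e,c)
yaw=np.arctan2(*(c-e)[1::-1]); m=(e+c)/2
go({(1,1):S(507,57),(1,-1):S(555,65),(-1,1):S(420,300),(-1,-1):S(478,312)},{(1,1):D(62,165),(1,-1):D(103,152),(-1,1):D(232,350),(-1,-1):D(270,327)},.26,.04,[m[0],m[1],.04,yaw],.0165)
# rest: scene corners left(207,462) bottom (325,523) right(385,465) top(258,415 )
m=onz(ps,219,290,.04)
go({(-1,1):S(207,462),(-1,-1):S(325,524),(1,-1):S(385,464)},{(-1,1):D(219,447),(-1,-1):D(231,503),(1,-1):D(367,488),(1,1):D(352,436)},.09,.06,[m[0],m[1],.04,0],.024) if 0 else None
q=[onz(ps,*S(*a),.04) for a in((207,462),(325,524),(385,464))]; print(np.round(q,3))
q=[onz(pd,*D(*a),.04) for a in((219,447),(231,503),(367,488),(352,436))]; print(np.round(q,3))
E
```

```text
[ 0.55627071 -0.0834408   0.04      ] [0.49462937 0.16708643 0.04      ]
x,y [0.5133 0.0661] ztop 0.0142 tray -0.0023 yaw 103.59 rms 0.86
[[ 0.486 -0.251  0.04 ]
 [ 0.571 -0.26   0.04 ]
 [ 0.581 -0.209  0.04 ]]
[[ 0.479 -0.201  0.04 ]
 [ 0.471 -0.254  0.04 ]
 [ 0.558 -0.266  0.04 ]
 [ 0.566 -0.215  0.04 ]]
```

servo_tool(
  commands=[
    {"linear": [100, -32, 0], "angular": [0, 0, 9], "gripper": 1},
    {"linear": [200, -64, 0], "angular": [0, 0, 18], "gripper": 1},
    {"linear": [381, -122, 0], "angular": [0, 0, 35], "gripper": 1},
    {"linear": [381, -122, 0], "angular": [0, 0, 35], "gripper": 1},
    {"linear": [381, -122, 0], "angular": [0, 0, 35], "gripper": 1},
    {"linear": [381, -122, 0], "angular": [0, 0, 35], "gripper": 1},
    {"linear": [381, -122, 0], "angular": [0, 0, 35], "gripper": 1},
    {"linear": [381, -122, 0], "angular": [0, 0, 35], "gripper": 1},
    {"linear": [381, -122, 0], "angular": [0, 0, 35], "gripper": 1},
    {"linear": [381, -122, 0], "angular": [0, 0, 35], "gripper": 1},
    {"linear": [381, -122, 0], "angular": [0, 0, 35], "gripper": 1},
    {"linear": [381, -122, 0], "angular": [0, 0, 35], "gripper": 1},
  ],
)

```text
time_s: 1.95
position: [0.5281, -0.2215, 0.2424]
tool_rot: [[0.987, -0.163, -0.0], [-0.163, -0.987, -0.0], [-0.0, 0.0, -1.0]]
ft_force: [0.7, 0.2, -0.7]
grip_width: 0.0853
```

```bash
cat >> h.py <<'E'
def wshot(f):
    s=env.observe(); p=env.get_image('wrist')
    T=np.eye(4); T[:3,:3]=s['tool_rot']; T[:3,3]=s['position']
    p['cam_to_world']=T@np.array(p['T_tool_cam']); cv2.imwrite('pics/'+f,p['frame']); pickle.dump(p,open('pics/'+f+'.pkl','wb')); return s,p
E
python3 - <<'E'
from h import *
s,p=wshot('w2.png'); print(s['time_s'],s['position'],s['tool_rot'],s['q'],s['qvel'])
for r in env.trace(p,'post_mid')+env.trace(p,'rest_top'): print(r['confidence'],r['extent'])
E
```

```text
1.95 [ 0.52814209 -0.22145438  0.24238147] [[ 9.86612534e-01 -1.63081729e-01 -2.37981814e-04]
 [-1.63081784e-01 -9.86612527e-01 -2.32861136e-04]
 [-1.96820442e-04  2.68554215e-04 -9.99999945e-01]] [-3.45800073e+01  2.41085982e+01  7.06033562e+01 -1.87871264e-02
  8.52917000e+01  6.48073535e+01] [-0.38784496 -0.08965619 -0.10007447  0.06453721  0.02345394  0.14438733]
0.92 [187.5, 250.1, 229.7, 306.4]
0.88 [262.9, 169.0, 289.5, 218.9]
0.72 [124.3, 101.8, 173.5, 141.1]
0.56 [295.0, 261.7, 324.2, 315.1]
0.89 [247.6, 135.7, 310.1, 228.5]
0.4 [426.7, 49.6, 559.2, 249.1]
```

View pics/w2.png

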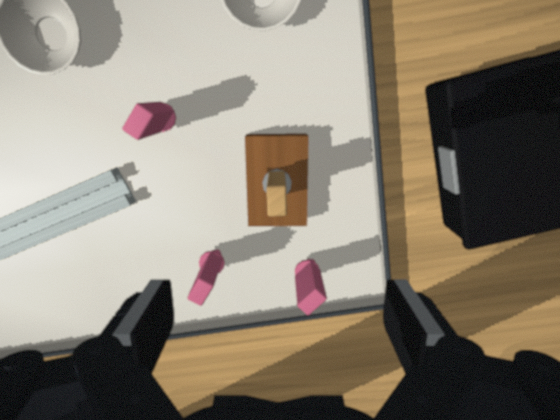

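The wrist view shows the wooden post with its top at about (277,200), in the rest whose corners are (246,135), (307,134), (308,226) and (248,226). The rail's open end is at (125,187). The pink posts are at (150,118), (207,275) and (310,285).

```bash
python3 - <<'E'
from h import *
a=cv2.imread('pics/w2.png')[120:240,0:330]
cv2.imwrite('pics/w2a.png',cv2.resize(a[:, 230:330],None,fx=5,fy=5,interpolation=2))
cv2.imwrite('pics/w2b.png',cv2.resize(a[30:140,:160],None,fx=5,fy=5,interpolation=2))
E
```

```text
(no output)
```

View pics/w2a.png

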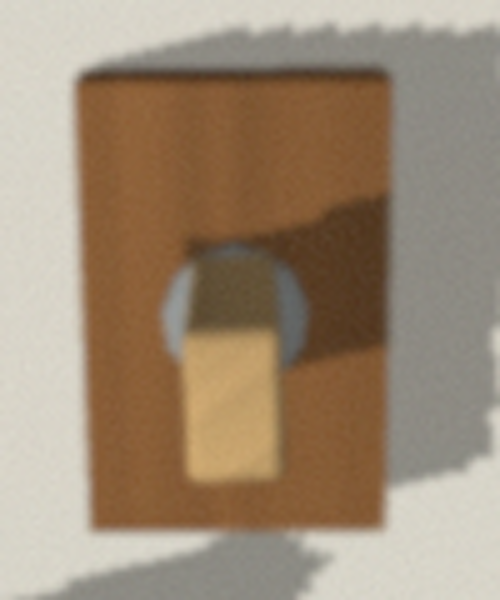

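```bash
python3 - <<'E'
from fit import *
p=pickle.load(open('pics/w2.png.pkl','rb'))
F=lambda u,v:np.array((230+u/5,120+v/5))
R=p['cam_to_world']; 
# image down -> tool -x (world -x); image right -> tool y ~ -y
def go(obs,L,W,x0,fixz=None):
    def f(v):
        z=v[3] if fixz is None else fixz
        P=box(v[0],v[1],z,v[2],L,W,list(obs)); return np.concatenate([proj(p,a)-o for a,o in zip(P,obs.values())])
    s=least_squares(f,x0 if fixz is None else x0[:3]); print(s.x[:2].round(4),np.degrees(s.x[2]).round(2),s.x[3:].round(4),np.abs(s.fun).max().round(2)); return s.x
rest={(1,1):F(78,78),(1,-1):F(389,78),(-1,-1):F(385,528),(-1,1):F(93,528)}
post={(1,1):F(181,333),(1,-1):F(280,328),(-1,-1):F(280,480),(-1,1):F(187,482)}
v=go(rest,.09,.06,[.52,-.22,-.15,.03]); 
for z in(.026,.03,.034):go(rest,.09,.06,[.52,-.22,-.15],z)
go(post,.026,.016,[.52,-.22,-.15,.1])
for z in(.088,.092,.096,.1):go(post,.026,.016,[.52,-.22,-.15],z)
# flange visible sides: left x=162, right x=308 at row ~315 : centre (235,315)
for z in (.028,.032,.036): print('flange',onz(p,*F(235,315),z))
E
```

```text
[ 0.524 -0.22 ] -8.9 [0.0242] 0.79
[ 0.5244 -0.2201] -8.9 [] 0.96
[ 0.5252 -0.2202] -8.9 [] 1.34
[ 0.5261 -0.2204] -8.9 [] 1.73
[ 0.5222 -0.2191] -8.03 [0.0837] 0.3
[ 0.5235 -0.2193] -8.03 [] 0.47
[ 0.5246 -0.2195] -8.04 [] 0.68
[ 0.5258 -0.2197] -8.04 [] 0.89
[ 0.5269 -0.2199] -8.04 [] 1.11
flange [ 0.52425957 -0.2198277   0.028     ]
flange [ 0.52521369 -0.21999327  0.032     ]
flange [ 0.5261678  -0.22015885  0.036     ]
```

View pics/w2b.png

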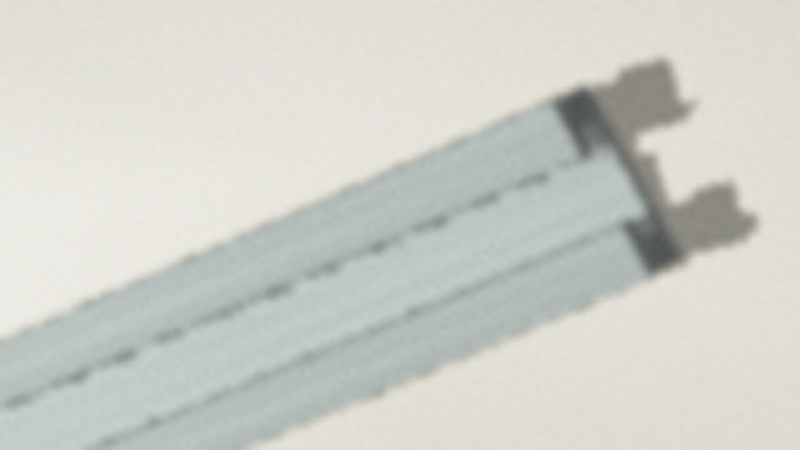

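servo_tool(
  commands=[
    {"linear": [-4, -1, 35], "angular": [0, 0, -0.9], "gripper": 0.2},
    {"linear": [-4, -1, 70], "angular": [0, 0, -0.9], "gripper": 0.2},
    {"linear": [-4, -1, 100], "angular": [0, 0, -0.9], "gripper": 0.2},
    {"linear": [-4, -1, 100], "angular": [0, 0, -0.9], "gripper": 0.2},
    {"linear": [-4, -1, 100], "angular": [0, 0, -0.9], "gripper": 0.2},
  ],
)

```text
time_s: 2.6
position: [0.5253, -0.2193, 0.1432]
tool_rot: [[0.989, -0.147, 0.0], [-0.147, -0.989, -0.0], [0.0, 0.0, -1.0]]
ft_force: [-0.8, -0.1, -0.6]
grip_width: 0.0511
```

```bash
python3 - <<'E'
from h import *
s,p=wshot('w3.png'); print(s['time_s'],s['position'],s['tool_rot'][:,0],s['ft_force'])
for r in env.trace(p,'post_mid'): print(r['confidence'],r['extent'])
cv2.imwrite('pics/w3a.png',cv2.resize(p['frame'][120:320,190:390],None,fx=3,fy=3,interpolation=2))
E
```

```text
2.6 [ 0.52527206 -0.2192911   0.14316853] [ 9.89201976e-01 -1.46558078e-01  4.24666750e-04] [-0.84677959 -0.06818648 -0.62368172]
0.96 [50.2, 98.4, 140.5, 152.7]
0.79 [260.0, 190.6, 294.0, 267.6]
0.59 [298.7, 308.7, 344.0, 395.1]
```

View pics/w3.png

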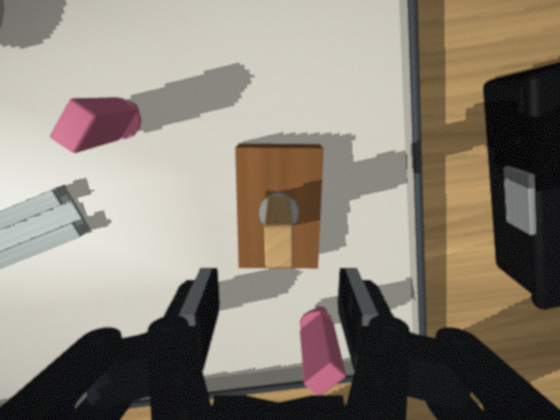

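View pics/w3a.png

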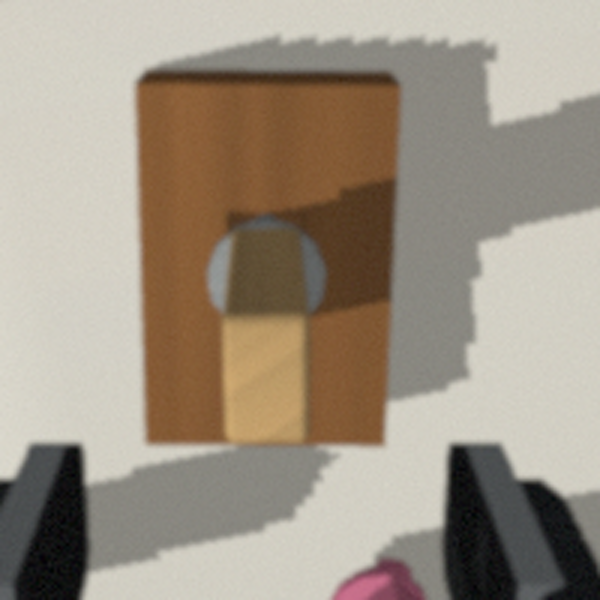

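```bash
python3 - <<'E'
from fit import *
p2=pickle.load(open('pics/w2.png.pkl','rb'));p3=pickle.load(open('pics/w3.png.pkl','rb'))
F=lambda u,v:np.array((230+u/5,120+v/5)); G=lambda u,v:np.array((190+u/3,120+v/3))
I=[(1,1),(1,-1),(-1,-1),(-1,1)]
def go(o2,o3,L,W,x0):
    def f(v):
        P=box(v[0],v[1],v[3],v[2],L,W,I); return np.concatenate([proj(p,a)-o for p,O in((p2,o2),(p3,o3)) if O for a,o in zip(P,O)])
    s=least_squares(f,x0); print(s.x[:2].round(4),np.degrees(s.x[2]).round(2),s.x[3:].round(4),np.abs(s.fun).max().round(2)); return s.x
r2=[F(78,78),F(389,78),F(385,528),F(93,528)];r3=[G(138,82),G(399,82),G(384,442),G(147,442)]
q2=[F(181,333),F(280,328),F(280,480),F(187,482)];q3=[G(222,314),G(307,314),G(305,442),G(225,442)]
go(r2,r3,.09,.06,[.52,-.22,-.15,.03]);go(None,r3,.09,.06,[.52,-.22,-.15,.03])
go(q2,q3,.026,.016,[.52,-.22,-.15,.09]);go(None,q3,.026,.016,[.52,-.22,-.15,.09])
E
```

```text
[ 0.5242 -0.2199] -8.76 [0.0251] 0.88
[ 0.5243 -0.2198] -8.69 [0.0254] 0.68
[ 0.5226 -0.219 ] -8.17 [0.0855] 0.72
[ 0.5219 -0.2188] -8.23 [0.0842] 0.51
```

servo_tool(
  commands=[
    {"linear": [-1.3, 0.4, 25], "angular": [0, 0, 0], "gripper": 0.2},
    {"linear": [-1.3, 0.4, 50], "angular": [0, 0, 0], "gripper": 0.2},
    {"linear": [-1.3, 0.4, 75], "angular": [0, 0, 0], "gripper": 0.2},
    {"linear": [-1.3, 0.4, 88], "angular": [0, 0, 0], "gripper": 0.2},
    {"linear": [-1.3, 0.4, 88], "angular": [0, 0, 0], "gripper": 0.2},
    {"linear": [-1.3, 0.4, 88], "angular": [0, 0, 0], "gripper": -0.5},
    {"linear": [-1.3, 0.4, 88], "angular": [0, 0, 0], "gripper": -0.8},
    {"linear": [-1.3, 0.4, 88], "angular": [0, 0, 0], "gripper": -0.8},
    {"linear": [-1.3, 0.4, 88], "angular": [0, 0, 0], "gripper": -0.8},
    {"linear": [-1.3, 0.4, 88], "angular": [0, 0, 0], "gripper": -0.8},
  ],
  force=40,
)

```text
time_s: 3.7
position: [0.5244, -0.2193, 0.0557]
tool_rot: [[0.989, -0.146, 0.002], [-0.146, -0.989, -0.001], [0.002, 0.001, -1.0]]
ft_force: [-1.0, 0.9, 6.2]
grip_width: 0.016
```

```bash
python3 - <<'E'
from h import *
s,p=wshot('w4.png'); print(s['time_s'],s['position'],s['ft_force'],s['wrist_torque'],s['grip_width'])
E
```

```text
3.7 [ 0.52441522 -0.21925139  0.05571568] [-1.00919931  0.90164274  6.23153651] [ 0.0705759   0.10957475 -0.00463753] 0.0159740923646151
```

View pics/w4.png

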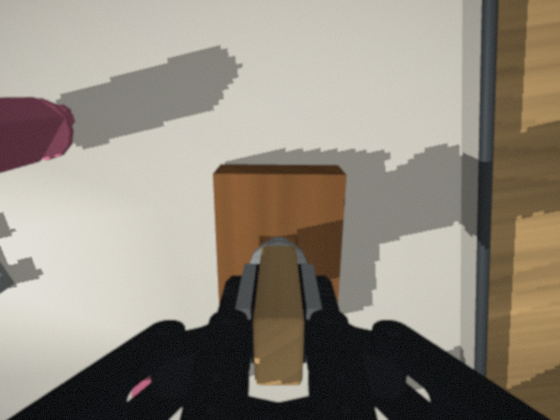

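servo_tool(
  commands=[
    {"linear": [0, 0, -10], "angular": [0, 0, 0], "gripper": -0.8},
    {"linear": [0, 0, -30], "angular": [0, 0, 0], "gripper": -0.8},
    {"linear": [0, 0, -60], "angular": [0, 0, 0], "gripper": -0.8},
    {"linear": [0, 0, -90], "angular": [0, 0, 0], "gripper": -0.8},
    {"linear": [-5, -40, -120], "angular": [0, 0, -8], "gripper": -0.8},
    {"linear": [-10, -80, -120], "angular": [0, 0, -16], "gripper": -0.8},
    {"linear": [-16, -120, -120], "angular": [0, 0, -24], "gripper": -0.8},
    {"linear": [-20, -150, -120], "angular": [0, 0, -32], "gripper": -0.8},
    {"linear": [-24, -180, -120], "angular": [0, 0, -40], "gripper": -0.8},
    {"linear": [-27, -205, -120], "angular": [0, 0, -48], "gripper": -0.8},
    {"linear": [-30, -225, -120], "angular": [0, 0, -56], "gripper": -0.8},
    {"linear": [-30, -225, -120], "angular": [0, 0, -64], "gripper": -0.8},
    {"linear": [-30, -225, -120], "angular": [0, 0, -72], "gripper": -0.8},
    {"linear": [-30, -225, -120], "angular": [0, 0, -80], "gripper": -0.8},
    {"linear": [-30, -225, -120], "angular": [0, 0, -88], "gripper": -0.8},
    {"linear": [-30, -225, -120], "angular": [0, 0, -96], "gripper": -0.8},
    {"linear": [-30, -225, -120], "angular": [0, 0, -104], "gripper": -0.8},
    {"linear": [-30, -225, -120], "angular": [0, 0, -112], "gripper": -0.8},
    {"linear": [-30, -225, -120], "angular": [0, 0, -112], "gripper": -0.8},
    {"linear": [-30, -225, -120], "angular": [0, 0, -112], "gripper": -0.8},
  ],
)

```text
time_s: 5.75
position: [0.5269, 0.0081, 0.1747]
tool_rot: [[-0.232, 0.973, 0.0], [0.973, 0.232, -0.0], [-0.0, 0.0, -1.0]]
ft_force: [0.6, -0.1, -1.4]
grip_width: 0.0152
```

```bash
python3 - <<'E'
from h import *
s,p=wshot('w5.png'); print(s['time_s'],s['position'],s['tool_rot'],s['ft_force'],s['wrist_torque'],s['q'])
print([ (r['confidence'],r['extent']) for r in env.trace(p,'rail')])
shot('scene','scene5.png')
E
```

```text
5.75 [0.52690878 0.0081177  0.17472371] [[-2.31758840e-01  9.72773221e-01  3.15866368e-04]
 [ 9.72773266e-01  2.31758864e-01 -4.05980928e-05]
 [-1.12697568e-04  2.97857391e-04 -9.99999949e-01]] [ 0.5643977  -0.10029825 -1.37232147] [-0.03164305  0.03892384  0.00702088] [-1.20017397e+01  2.29888655e+01  8.44356385e+01  1.55975155e-03
  7.25573101e+01 -2.54028522e+01]
[(0.71, [249.0, 0.0, 306.5, 248.7])]
```

View pics/w5.png

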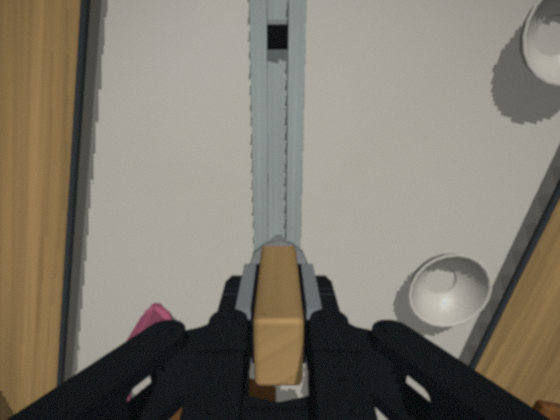

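```bash
python3 - <<'E'
from h import *
p=pickle.load(open('pics/w5.png.pkl','rb')); f=p['frame'].astype(float)
cv2.imwrite('pics/w5a.png',cv2.resize(p['frame'][0:300,220:340],None,fx=2,fy=2,interpolation=2))
cv2.imwrite('pics/w5b.png',cv2.resize(p['frame'][220:400,200:360],None,fx=4,fy=3.3,interpolation=2))
g=f[...,2]-f[...,0] # r-b : rail bluish
for v in (20,60,100,140,180,220): print(v,g[v-2:v+3,240:318:2].mean(0).round(0).astype(int).tolist())
E
```

```text
20 [10, 11, 11, 11, 6, -4, -5, -5, -5, -5, -5, -5, -5, -4, -3, -3, -3, -2, -3, -2, -3, -3, -3, -2, -3, -6, -5, -4, -5, -4, -5, -5, -3, 8, 12, 12, 12, 11, 10]
60 [10, 11, 11, 11, 11, 2, -5, -5, -5, -4, -5, -6, -5, -5, -4, -4, -3, -4, -3, -3, -5, -4, -4, -5, -4, -6, -4, -6, -6, -5, -6, -5, 2, 11, 12, 12, 12, 12, 11]
100 [11, 12, 12, 12, 11, 7, -4, -6, -5, -5, -4, -5, -5, -4, -5, -6, -5, -5, -5, -5, -5, -5, -5, -4, -5, -5, -5, -5, -6, -6, -5, -4, 9, 12, 13, 12, 12, 12, 11]
140 [12, 12, 12, 12, 13, 10, -2, -5, -6, -5, -6, -5, -5, -5, -6, -6, -4, -6, -6, -5, -5, -5, -5, -5, -4, -4, -6, -5, -4, -6, -5, 2, 11, 12, 12, 12, 13, 11, 11]
180 [13, 13, 12, 11, 12, 12, 4, -4, -5, -5, -5, -5, -5, -4, -4, -5, -5, -4, -5, -5, -5, -5, -5, -4, -5, -4, -5, -5, -5, -5, -4, 7, 12, 12, 12, 12, 12, 11, 13]
220 [11, 12, 12, 11, 12, 12, 9, -3, -4, -5, -5, -4, -4, -4, -5, -5, -5, -4, -5, -5, -4, -4, -4, -4, -5, -4, -5, -4, -4, -4, 0, 11, 12, 12, 11, 13, 12, 11, 12]
```

View pics/w5a.png

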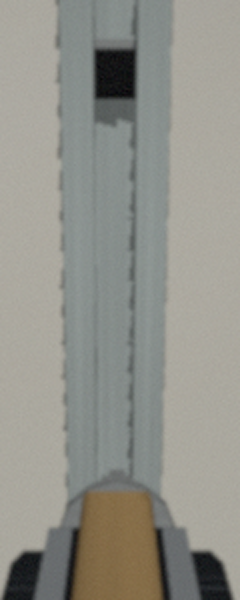

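View pics/w5b.png

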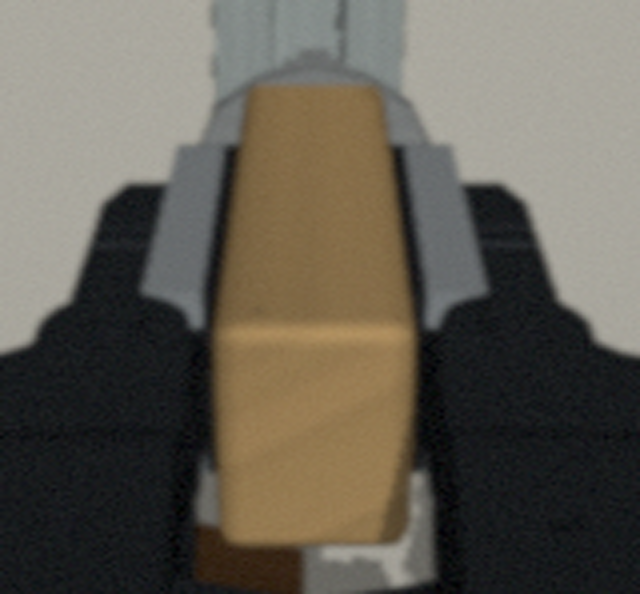

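```bash
python3 - <<'E'
from fit import *
p=pickle.load(open('pics/w5.png.pkl','rb')); T=np.array(p['T_tool_cam'])
q=dict(p); q['cam_to_world']=T   # tool-frame projection
B=lambda u,v:np.array((200+u/4,220+v/3.3))
obs=[((13,8,0),B(416,325)),((13,-8,0),B(216,325)),((13,-8,60),B(245,86)),((13,8,60),B(383,86)),((-13,-8,0),B(222,543)),((-13,8,0),B(405,543))]
def f(v): return np.concatenate([proj(q,np.array([v[0]+a[0]/1e3,v[1]+a[1]/1e3,v[2]+a[2]/1e3]))-o for a,o in obs])
s=least_squares(f,[0,0,-.03]); print('post in tool x,y,ztop',s.x.round(4),'flange under z',(s.x[2]+.064).round(4),s.fun.round(1))
# flange front edge
o=T[:3,3]; 
g=p['frame'].astype(float); g=g[...,2]-g[...,0]
L=[];R=[];V=np.arange(5,232,3)
for v in V:
    r=g[v-1:v+2].mean(0); 
    def cr(a,b,st):
        for u in range(a,b,st):
            if (r[u]-3)*(r[u+st]-3)<=0: return u+st*(r[u]-3)/(r[u]-r[u+st])
    L.append(cr(278,235,-1)); R.append(cr(278,325,1))
L=np.array(L);R=np.array(R)
for z in(.014,.018,.022):
    l=np.array([onz(p,u,v,z)[:2] for u,v in zip(L,V)]); r=np.array([onz(p,u,v,z)[:2] for u,v in zip(R,V)])
    c=(l+r)/2; d=np.polyfit(c[:,1],c[:,0],1); yaw=np.degrees(np.arctan2(1,d[0])); w=np.abs((r-l)@np.array([np.sin(np.radians(yaw)),-np.cos(np.radians(yaw))]))
    print(z,'yaw',yaw.round(2),'width',w[[2,20,40,60,-3]].round(4),'x at y=.008',np.polyval(d,.0081).round(4), 'stop face', onz(p,277.5,49,z-.004).round(4))
# rail end from w2,w3
p2=pickle.load(open('pics/w2.png.pkl','rb'))
for z in(.014,.018,.022): print('end',onz(p2,560/5,150+100/5,z).round(4),onz(p2,640/5*1.0,150+272/5,z).round(4))
E
```

```text
post in tool x,y,ztop [-0.0036  0.0008 -0.0306] flange under z 0.0334 [-0.5  0.9 -0.   0.9  0.6 -0.7 -0.5 -0.7 -0.  -0.5  0.5 -0.5]
0.014 yaw 103.28 width [0.0404 0.0404 0.0404 0.0404 0.0404] x at y=.008 0.5263 stop face [0.5015 0.115  0.01  ]
0.018 yaw 103.28 width [0.0398 0.0398 0.0399 0.0399 0.0399] x at y=.008 0.5263 stop face [0.5016 0.1146 0.014 ]
0.022 yaw 103.28 width [0.0393 0.0393 0.0393 0.0393 0.0393] x at y=.008 0.5263 stop face [0.5017 0.1142 0.018 ]
end [ 0.5609 -0.0585  0.014 ] [ 0.5236 -0.064   0.014 ]
end [ 0.5615 -0.0605  0.018 ] [ 0.5245 -0.0658  0.018 ]
end [ 0.562  -0.0624  0.022 ] [ 0.5254 -0.0677  0.022 ]
```

```bash
python3 - <<'E'
from fit import *
p=pickle.load(open('pics/w5.png.pkl','rb')); T=np.array(p['T_tool_cam']); np.set_printoptions(suppress=True,precision=5); print(T,p['cx'])
q=dict(p); q['cam_to_world']=T
for P in((.013,0,-.03),(.013,0,.03),(-.013,0,-.03),(.013,.008,-.03),(.013,-.008,-.03)): print(P,proj(q,np.array(P)).round(2))
g=p['frame'].astype(float)
for v in (250,262,275,290,305,322,345,370): print(v,(g[v-1:v+2,246:312].mean(0)[:,2]).round(0).astype(int).tolist())
# rail centre vs tool x (y offset in tool) at ztop .0175
E
```

```text
[[ 0.00069  0.95087  0.30958  0.07926]
 [ 1.      -0.00076  0.00013  0.00057]
 [ 0.00036  0.30958 -0.95087 -0.13196]
 [ 0.       0.       0.       1.     ]] 278.1331673572222
(0.013, 0, -0.03) [276.33 308.79]
(0.013, 0, 0.03) [276.97 237.99]
(-0.013, 0, -0.03) [276.4  374.44]
(0.013, 0.008, -0.03) [301.2  308.81]
(0.013, -0.008, -0.03) [251.47 308.77]
250 [171, 170, 170, 170, 170, 169, 163, 140, 116, 104, 99, 102, 105, 110, 107, 102, 104, 111, 119, 124, 127, 129, 129, 129, 131, 132, 133, 135, 134, 131, 132, 131, 133, 133, 133, 133, 135, 136, 133, 136, 135, 135, 133, 134, 131, 130, 127, 122, 115, 112, 109, 110, 111, 106, 109, 120, 139, 156, 168, 170, 170, 171, 169, 169, 170, 170]
262 [159, 159, 157, 145, 127, 114, 110, 115, 112, 110, 108, 107, 104, 98, 96, 105, 115, 121, 124, 126, 127, 128, 128, 130, 132, 131, 133, 133, 130, 132, 131, 132, 131, 132, 134, 134, 134, 135, 135, 134, 135, 135, 133, 134, 133, 133, 132, 130, 128, 122, 112, 103, 106, 108, 109, 113, 116, 115, 116, 111, 115, 134, 152, 159, 159, 160]
275 [104, 106, 105, 104, 103, 104, 104, 100, 84, 52, 30, 36, 65, 90, 108, 115, 
[... 1140 characters left out ...]
170, 167, 163, 156, 148, 130, 97, 59, 29, 22, 17, 16, 19, 21, 19]
345 [18, 20, 13, 15, 10, 21, 30, 60, 90, 113, 125, 132, 138, 142, 146, 148, 149, 149, 147, 150, 150, 150, 151, 152, 152, 153, 152, 152, 151, 152, 154, 152, 154, 152, 153, 151, 151, 149, 148, 148, 148, 147, 144, 146, 143, 145, 146, 146, 147, 146, 148, 144, 144, 139, 137, 126, 101, 67, 35, 18, 14, 14, 10, 14, 5, 22]
370 [13, 20, 42, 68, 94, 105, 104, 101, 98, 108, 122, 129, 135, 142, 144, 146, 146, 147, 147, 146, 148, 148, 148, 149, 149, 150, 148, 149, 150, 148, 150, 149, 148, 148, 149, 151, 148, 149, 151, 149, 150, 150, 151, 151, 150, 151, 150, 152, 151, 150, 142, 123, 104, 91, 87, 90, 106, 119, 114, 106, 98, 74, 45, 20, 17, 6]
```

servo_tool(
  commands=[
    {"linear": [0, -0.8, 30], "angular": [0, 0, 0], "gripper": -0.8},
    {"linear": [0, -0.8, 60], "angular": [0, 0, 0], "gripper": -0.8},
    {"linear": [0, -0.8, 85], "angular": [0, 0, 0], "gripper": -0.8},
    {"linear": [0, -0.8, 106], "angular": [0, 0, 0], "gripper": -0.8},
    {"linear": [0, -0.8, 106], "angular": [0, 0, 0], "gripper": -0.8},
    {"linear": [0, -0.8, 106], "angular": [0, 0, 0], "gripper": -0.8},
  ],
)

```text
time_s: 6.5
position: [0.5265, 0.0078, 0.0689]
tool_rot: [[-0.235, 0.972, 0.0], [0.972, 0.235, -0.0], [-0.0, 0.0, -1.0]]
ft_force: [0.4, 0.1, -0.5]
grip_width: 0.0155
```

```bash
python3 - <<'E'
from h import *
s,p=wshot('w6.png'); print(s['time_s'],s['position'],s['ft_force'],s['wrist_torque'],np.degrees(np.arctan2(s['tool_rot'][1,0],s['tool_rot'][0,0])))
f=p['frame'].astype(float); g=f[...,2]-f[...,0]
for v in range(10,250,20):
    r=g[v-2:v+3].mean(0)
    def cr(a,b,st):
        for u in range(a,b,st):
            if (r[u]-3)*(r[u+st]-3)<=0: return u+st*(r[u]-3)/(r[u]-r[u+st])
    l,rr=cr(278,200,-1),cr(278,360,1); print(v,l,rr,(l+rr)/2 if l and rr else None)
cv2.imwrite('pics/w6a.png',cv2.resize(f[60:310,180:380].astype(np.uint8),None,fx=3,fy=2.4,interpolation=2))
shot('side','side6.png'); p=shot('scene','scene6.png')
E
```

```text
6.5 [0.52650524 0.00783804 0.06885339] [ 0.38427262  0.12037652 -0.52122922] [-0.00522687 -0.01557802 -0.00444732] 103.5681938987723
10 233.30769230769232 323.0357142857143 278.1717032967033
30 234.0 322.23333333333335 278.1166666666667
50 234.83870967741936 321.5806451612903 278.2096774193548
70 235.1 320.6756756756757 277.8878378378378
90 235.53846153846155 319.77777777777777 277.65811965811963
110 236.45714285714286 318.96666666666664 277.71190476190475
130 237.0857142857143 318.2903225806452 277.68801843317976
150 237.68 317.55172413793105 277.6158620689655
170 237.94117647058823 316.6666666666667 277.30392156862746
190 238.58064516129033 315.7741935483871 277.1774193548387
210 239.3235294117647 315.1212121212121 277.22237076648844
230 239.58333333333334 314.375 276.9791666666667
```

View pics/w6a.png

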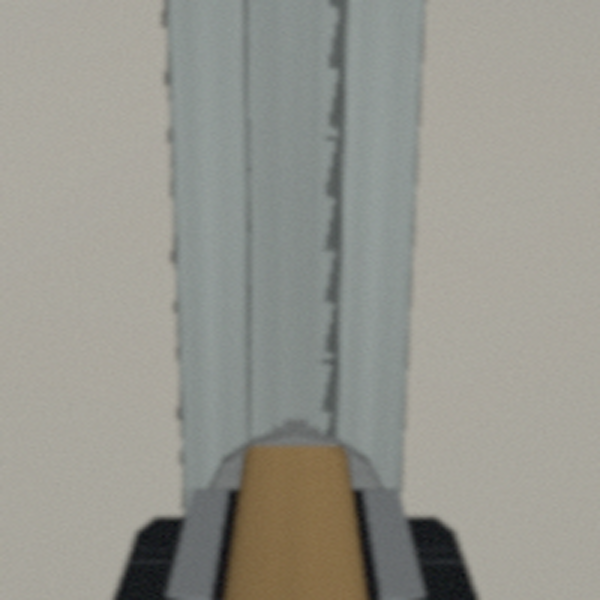

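View pics/scene6.png

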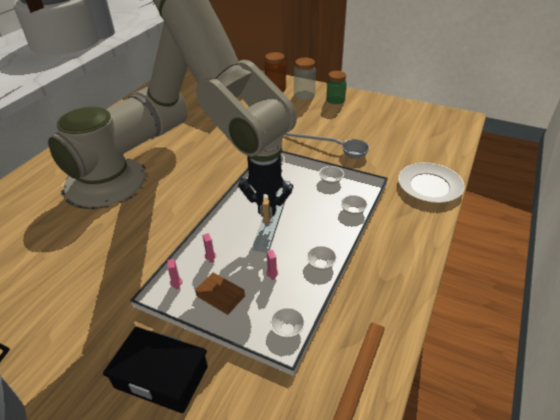

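servo_tool(
  commands=[
    {"linear": [0, -0.3, 3], "angular": [0, 0, 0], "gripper": -0.8},
    {"linear": [0, -0.3, 6], "angular": [0, 0, 0], "gripper": -0.8},
    {"linear": [0, -0.3, 9], "angular": [0, 0, 0], "gripper": -0.8},
    {"linear": [0, -0.3, 9], "angular": [0, 0, 0], "gripper": -0.8},
  ],
)

```text
time_s: 7.05
position: [0.5257, 0.0078, 0.0589]
tool_rot: [[-0.235, 0.972, -0.001], [0.972, 0.235, 0.0], [0.0, -0.001, -1.0]]
ft_force: [-0.9, 0.4, -1.3]
grip_width: 0.0156
```

servo_tool(
  commands=[
    {"linear": [0, 0, 1], "angular": [0, 0, 0], "gripper": -0.8},
    {"linear": [0, 0, 2], "angular": [0, 0, 0], "gripper": -0.8},
    {"linear": [0, 0, 3], "angular": [0, 0, 0], "gripper": -0.8},
    {"linear": [0, 0, 3], "angular": [0, 0, 0], "gripper": -0.8},
  ],
)

```text
time_s: 7.45
position: [0.5258, 0.0079, 0.0562]
tool_rot: [[-0.235, 0.972, -0.0], [0.972, 0.235, 0.0], [0.0, -0.0, -1.0]]
ft_force: [0.3, 0.3, -1.0]
grip_width: 0.0156
```

servo_tool(
  commands=[
    {"linear": [0, 0, 1], "angular": [0, 0, 0], "gripper": -0.8},
    {"linear": [0, 0, 2], "angular": [0, 0, 0], "gripper": -0.8},
    {"linear": [0, 0, 2], "angular": [0, 0, 0], "gripper": -0.8},
  ],
)

```text
time_s: 7.75
position: [0.5258, 0.0079, 0.0542]
tool_rot: [[-0.235, 0.972, -0.0], [0.972, 0.235, 0.0], [0.0, -0.0, -1.0]]
ft_force: [-0.2, 0.6, -0.8]
grip_width: 0.0155
```

servo_tool(
  commands=[
    {"linear": [0, 0, 1], "angular": [0, 0, 0], "gripper": -0.8},
    {"linear": [0, 0, 2], "angular": [0, 0, 0], "gripper": -0.8},
    {"linear": [0, 0, 2], "angular": [0, 0, 0], "gripper": -0.8},
  ],
)

```text
time_s: 8.05
position: [0.5259, 0.0079, 0.0522]
tool_rot: [[-0.235, 0.972, -0.0], [0.972, 0.235, 0.0], [0.0, -0.0, -1.0]]
ft_force: [0.2, 0.5, -1.4]
grip_width: 0.0154
```

```bash
python3 - <<'E'
from h import *
s,p=wshot('w7.png'); print(s['time_s'],s['position'],s['ft_force'],s['wrist_torque'])
f=p['frame']
cv2.imwrite('pics/w7a.png',cv2.resize(f[60:310,180:380],None,fx=3,fy=2.4,interpolation=2))
p=shot('scene','scene7.png')
cv2.imwrite('pics/scene7a.png',cv2.resize(p['frame'][170:270,220:320],None,fx=6,fy=6,interpolation=2))
E
```

```text
8.05 [0.52585679 0.00785698 0.05219688] [ 0.23496291  0.46777765 -1.38028611] [ 0.02296143 -0.00403615 -0.03619857]
```

View pics/w7a.png

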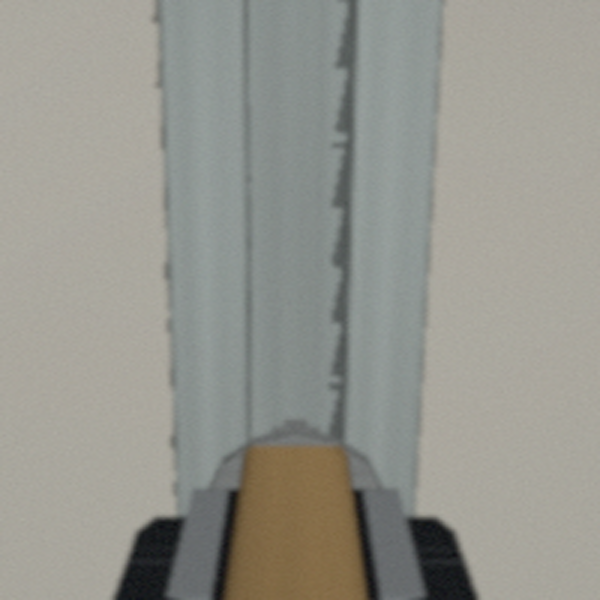

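View pics/scene7a.png

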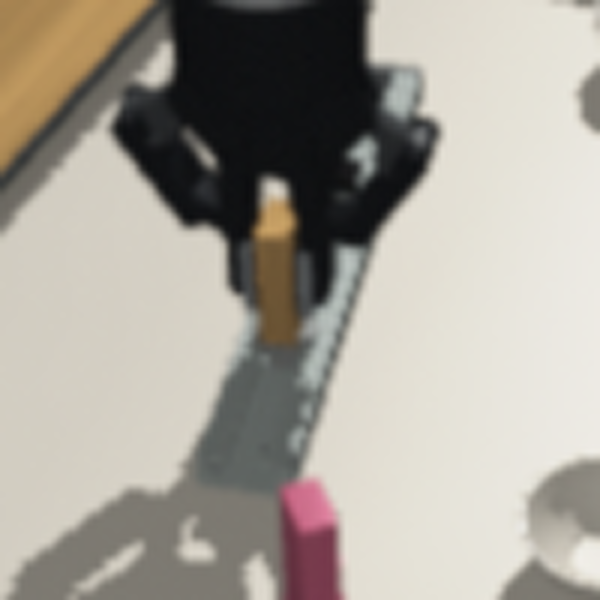

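servo_tool(
  commands=[
    {"linear": [0, 0, 0.5], "angular": [0, 0, 0], "gripper": -0.8},
    {"linear": [0, 0, 1], "angular": [0, 0, 0], "gripper": -0.8},
    {"linear": [0, 0, 1], "angular": [0, 0, 0], "gripper": -0.8},
  ],
)

```text
time_s: 8.45
position: [0.5259, 0.0078, 0.0513]
tool_rot: [[-0.235, 0.972, -0.0], [0.972, 0.235, 0.0], [0.0, -0.0, -1.0]]
ft_force: [-0.1, 1.2, -0.7]
grip_width: 0.0158
```

servo_tool(
  commands=[
    {"linear": [0, 0, 0.5], "angular": [0, 0, 0], "gripper": -0.8},
    {"linear": [0, 0, 1], "angular": [0, 0, 0], "gripper": -0.8},
    {"linear": [0, 0, 1], "angular": [0, 0, 0], "gripper": -0.8},
  ],
)

```text
time_s: 8.75
position: [0.5259, 0.0079, 0.0503]
tool_rot: [[-0.235, 0.972, -0.0], [0.972, 0.235, 0.0], [0.0, -0.0, -1.0]]
ft_force: [-0.9, -1.1, -2.0]
grip_width: 0.0155
```

servo_tool(
  commands=[
    {"linear": [0, 0, 0.5], "angular": [0, 0, 0], "gripper": -0.8},
    {"linear": [0, 0, 1], "angular": [0, 0, 0], "gripper": -0.8},
    {"linear": [0, 0, 1], "angular": [0, 0, 0], "gripper": -0.8},
  ],
)

```text
time_s: 9.05
position: [0.5259, 0.0079, 0.0492]
tool_rot: [[-0.235, 0.972, -0.0], [0.972, 0.235, 0.0], [0.0, -0.0, -1.0]]
ft_force: [0.2, -1.1, -1.7]
grip_width: 0.0155
```

servo_tool(
  commands=[
    {"linear": [0, 0, 0.5], "angular": [0, 0, 0], "gripper": -0.8},
    {"linear": [0, 0, 1], "angular": [0, 0, 0], "gripper": -0.8},
    {"linear": [0, 0, 1], "angular": [0, 0, 0], "gripper": -0.8},
  ],
)

```text
time_s: 9.35
position: [0.5259, 0.0079, 0.0483]
tool_rot: [[-0.235, 0.972, -0.0], [0.972, 0.235, 0.0], [0.0, -0.0, -1.0]]
ft_force: [-0.0, -0.4, -1.0]
grip_width: 0.0159
```

servo_tool(
  commands=[
    {"linear": [0, 0, 0.5], "angular": [0, 0, 0], "gripper": -0.8},
    {"linear": [0, 0, 0.5], "angular": [0, 0, 0], "gripper": -0.8},
  ],
)

```text
time_s: 9.55
position: [0.526, 0.0078, 0.0482]
tool_rot: [[-0.235, 0.972, 0.0], [0.972, 0.235, -0.0], [-0.0, 0.0, -1.0]]
ft_force: [-1.9, 0.6, 5.3]
grip_width: 0.0157
```

servo_tool(
  commands=[
    {"linear": [0, 0, 0.5], "angular": [0, 0, 0], "gripper": -0.8},
    {"linear": [0, 0, 0.5], "angular": [0, 0, 0], "gripper": -0.8},
  ],
)

```text
time_s: 9.75
position: [0.526, 0.0079, 0.0482]
tool_rot: [[-0.236, 0.972, 0.001], [0.972, 0.236, -0.0], [-0.0, 0.001, -1.0]]
ft_force: [-3.3, 1.0, 10.4]
grip_width: 0.0156
```

servo_tool(
  commands=[
    {"linear": [0, 0, -0.6], "angular": [0, 0, 0], "gripper": -0.8},
    {"linear": [0, 0, -1.2], "angular": [0, 0, 0], "gripper": -0.8},
    {"linear": [0, 0, -1.2], "angular": [0, 0, 0], "gripper": -0.8},
    {"linear": [0, 0, -1.2], "angular": [0, 0, 0], "gripper": -0.8},
  ],
)

```text
time_s: 10.15
position: [0.5259, 0.0079, 0.0483]
tool_rot: [[-0.235, 0.972, -0.0], [0.972, 0.235, 0.0], [0.0, -0.0, -1.0]]
ft_force: [0.3, 0.3, -2.4]
grip_width: 0.0154
```

servo_tool(
  commands=[
    {"linear": [0, 0.1, 0], "angular": [0, 0, 5], "gripper": -0.8},
    {"linear": [0, 0.2, 0], "angular": [0, 0, 10], "gripper": -0.8},
    {"linear": [0, 0.3, 0], "angular": [0, 0, 15], "gripper": -0.8},
    {"linear": [0, 0.3, 0], "angular": [0, 0, 20], "gripper": -0.8},
    {"linear": [0, 0.3, 0], "angular": [0, 0, 20], "gripper": -0.8},
  ],
)

```text
time_s: 10.65
position: [0.5262, 0.0079, 0.0484]
tool_rot: [[0.112, 0.994, -0.0], [0.994, -0.112, 0.0], [0.0, -0.0, -1.0]]
ft_force: [0.6, -0.9, -1.1]
grip_width: 0.016
```

```bash
python3 - <<'E'
from h import *
s=env.observe(); print(s['time_s'],s['position'],s['ft_force'],s['wrist_torque'],np.degrees(np.arctan2(s['tool_rot'][1,0],s['tool_rot'][0,0])))
E
```

```text
10.65 [0.5261626  0.00792634 0.04838545] [ 0.60792795 -0.91249343 -1.0972468 ] [-0.00561172 -0.02529506  0.02870789] 83.57119245008805
```

servo_tool(
  commands=[
    {"linear": [0, 0.1, 0], "angular": [0, 0, 6], "gripper": -0.8},
    {"linear": [0, 0.2, 0], "angular": [0, 0, 12], "gripper": -0.8},
    {"linear": [0, 0.3, 0], "angular": [0, 0, 18], "gripper": -0.8},
    {"linear": [-0.1, 0.4, 0], "angular": [0, 0, 24], "gripper": -0.8},
    {"linear": [-0.1, 0.5, 0], "angular": [0, 0, 30], "gripper": -0.8},
    {"linear": [-0.1, 0.5, 0], "angular": [0, 0, 30], "gripper": -0.8},
  ],
)

```text
time_s: 11.25
position: [0.5266, 0.0078, 0.0484]
tool_rot: [[0.592, 0.806, -0.0], [0.806, -0.592, 0.0], [-0.0, -0.0, -1.0]]
ft_force: [0.7, 0.4, -0.7]
grip_width: 0.0155
```

servo_tool(
  commands=[
    {"linear": [0, 0.1, 0], "angular": [0, 0, 5], "gripper": -0.8},
    {"linear": [0, 0.2, 0], "angular": [0, 0, 10], "gripper": -0.8},
    {"linear": [0, 0.3, 0], "angular": [0, 0, 15], "gripper": -0.8},
    {"linear": [-0.1, 0.3, 0], "angular": [0, 0, 20], "gripper": -0.8},
    {"linear": [-0.1, 0.3, 0], "angular": [0, 0, 20], "gripper": -0.8},
  ],
)

```text
time_s: 11.75
position: [0.5269, 0.0075, 0.0485]
tool_rot: [[0.831, 0.556, -0.0], [0.556, -0.831, 0.0], [-0.0, -0.0, -1.0]]
ft_force: [-1.2, 0.1, -1.3]
grip_width: 0.0156
```

```bash
python3 - <<'E'
from h import *
s=env.observe(); print(s['time_s'],s['position'],s['ft_force'],s['wrist_torque'],np.degrees(np.arctan2(s['tool_rot'][1,0],s['tool_rot'][0,0])))
E
```

```text
11.75 [0.52686257 0.00749815 0.04846375] [-1.18911614  0.13157862 -1.25659978] [ 0.06340283 -0.00230386  0.01138477] 33.794466363968226
```

servo_tool(
  commands=[
    {"linear": [0, 0.1, 0], "angular": [0, 0, 5], "gripper": -0.8},
    {"linear": [0, 0.2, 0], "angular": [0, 0, 10], "gripper": -0.8},
    {"linear": [0, 0.2, 0], "angular": [0, 0, 10], "gripper": -0.8},
  ],
)

```text
time_s: 12.05
position: [0.5269, 0.0073, 0.0485]
tool_rot: [[0.915, 0.404, -0.0], [0.404, -0.915, 0.0], [-0.0, -0.0, -1.0]]
ft_force: [0.4, 0.4, -0.1]
grip_width: 0.0159
```

servo_tool(
  commands=[
    {"linear": [0, 0.1, 0], "angular": [0, 0, 5], "gripper": -0.8},
    {"linear": [0, 0.2, 0], "angular": [0, 0, 10.3], "gripper": -0.8},
    {"linear": [0, 0.2, 0], "angular": [0, 0, 10.3], "gripper": -0.8},
    {"linear": [0, 0.2, 0], "angular": [0, 0, 10.3], "gripper": -0.8},
  ],
)

```text
time_s: 12.45
position: [0.527, 0.0071, 0.0485]
tool_rot: [[0.972, 0.236, -0.0], [0.236, -0.972, -0.0], [-0.0, -0.0, -1.0]]
ft_force: [-0.1, 0.4, -0.5]
grip_width: 0.0157
```

```bash
python3 - <<'E'
from h import *
s,p=wshot('w8.png'); print(s['time_s'],s['position'],s['ft_force'],s['wrist_torque'],np.degrees(np.arctan2(s['tool_rot'][1,0],s['tool_rot'][0,0])))
p=shot('side','side8.png')
E
```

```text
12.45 [0.52701797 0.00713983 0.04849418] [-0.12252466  0.3624304  -0.50243321] [-0.00452637  0.00848785  0.00091902] 13.627913651804478
```

View pics/w8.png

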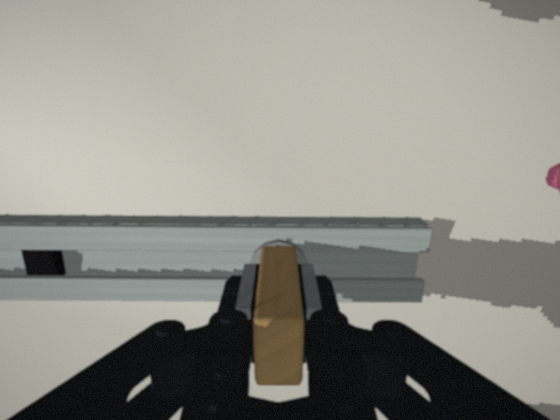

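servo_tool(
  commands=[
    {"linear": [0, -2, -0.2], "angular": [0, 0, 0], "gripper": -0.8},
    {"linear": [0, -4, -0.2], "angular": [0, 0, 0], "gripper": -0.8},
    {"linear": [0, -7, -0.2], "angular": [0, 0, 0], "gripper": -0.8},
    {"linear": [0, -10, -0.2], "angular": [0, 0, 0], "gripper": -0.8},
    {"linear": [0, -13, -0.2], "angular": [0, 0, 0], "gripper": -0.8},
    {"linear": [0, -16, -0.2], "angular": [0, 0, 0], "gripper": -0.8},
    {"linear": [0, -19, -0.2], "angular": [0, 0, 0], "gripper": -0.8},
    {"linear": [0, -22, -0.2], "angular": [0, 0, 0], "gripper": -0.8},
    {"linear": [0, -25, -0.2], "angular": [0, 0, 0], "gripper": -0.8},
    {"linear": [0, -25, -0.2], "angular": [0, 0, 0], "gripper": -0.8},
  ],
)

```text
time_s: 13.55
position: [0.5212, 0.0319, 0.0487]
tool_rot: [[0.973, 0.231, -0.0], [0.231, -0.973, 0.0], [0.0, -0.0, -1.0]]
ft_force: [-0.6, 0.3, -1.3]
grip_width: 0.0154
```

servo_tool(
  commands=[
    {"linear": [0, -2, 0], "angular": [0, 0, 0], "gripper": -0.8},
    {"linear": [0, -5, 0], "angular": [0, 0, 0], "gripper": -0.8},
    {"linear": [0, -8, 0], "angular": [0, 0, 0], "gripper": -0.8},
    {"linear": [0, -11, 0], "angular": [0, 0, 0], "gripper": -0.8},
    {"linear": [0, -14, 0], "angular": [0, 0, 0], "gripper": -0.8},
    {"linear": [0, -17, 0], "angular": [0, 0, 0], "gripper": -0.8},
    {"linear": [0, -20, 0], "angular": [0, 0, 0], "gripper": -0.8},
    {"linear": [0, -23, 0], "angular": [0, 0, 0], "gripper": -0.8},
    {"linear": [0, -25, 0], "angular": [0, 0, 0], "gripper": -0.8},
    {"linear": [0, -25, 0], "angular": [0, 0, 0], "gripper": -0.8},
  ],
)

```text
time_s: 14.55
position: [0.5155, 0.0561, 0.0487]
tool_rot: [[0.973, 0.231, -0.0], [0.231, -0.973, 0.0], [-0.0, -0.0, -1.0]]
ft_force: [-0.2, -0.1, -1.1]
grip_width: 0.0156
```

```bash
python3 - <<'E'
from h import *
s,p=wshot('w9.png'); print(s['time_s'],s['position'],s['ft_force'],s['wrist_torque'],np.degrees(np.arctan2(s['tool_rot'][1,0],s['tool_rot'][0,0])))
d=np.array([s['position'][0]-.52702,s['position'][1]-.00714]); print(np.linalg.norm(d),np.degrees(np.arctan2(d[1],d[0])))
E
```

```text
14.55 [0.51546086 0.05608338 0.04874008] [-0.22341964 -0.12412948 -1.13756597] [-0.01311498 -0.0431379   0.02158845] 13.334882132439917
0.05028984560032304 103.28826680475788
```

View pics/w9.png

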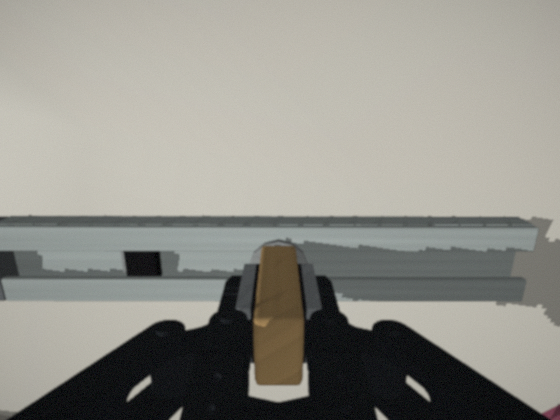

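servo_tool(
  commands=[
    {"linear": [0, -2, 0], "angular": [0, 0, 0], "gripper": -0.8},
    {"linear": [0, -5, 0], "angular": [0, 0, 0], "gripper": -0.8},
    {"linear": [0, -8, 0], "angular": [0, 0, 0], "gripper": -0.8},
    {"linear": [0, -11, 0], "angular": [0, 0, 0], "gripper": -0.8},
    {"linear": [0, -14, 0], "angular": [0, 0, 0], "gripper": -0.8},
    {"linear": [0, -17, 0], "angular": [0, 0, 0], "gripper": -0.8},
    {"linear": [0, -20, 0], "angular": [0, 0, 0], "gripper": -0.8},
    {"linear": [0, -23, 0], "angular": [0, 0, 0], "gripper": -0.8},
    {"linear": [0, -26, 0], "angular": [0, 0, 0], "gripper": -0.8},
    {"linear": [0, -29, 0], "angular": [0, 0, 0], "gripper": -0.8},
    {"linear": [0, -32, 0], "angular": [0, 0, 0], "gripper": -0.8},
    {"linear": [0, -34, 0], "angular": [0, 0, 0], "gripper": -0.8},
    {"linear": [0, -36, 0], "angular": [0, 0, 0], "gripper": -0.8},
    {"linear": [0, -38, 0], "angular": [0, 0, 0], "gripper": -0.8},
    {"linear": [0, -40, 0], "angular": [0, 0, 0], "gripper": -0.8},
    {"linear": [0, -41, 0], "angular": [0, 0, 0], "gripper": -0.8},
    {"linear": [0, -42, 0], "angular": [0, 0, 0], "gripper": -0.8},
    {"linear": [0, -43, 0], "angular": [0, 0, 0], "gripper": -0.8},
    {"linear": [0, -43, 0], "angular": [0, 0, 0], "gripper": -0.8},
  ],
)

```text
time_s: 16.5
position: [0.5056, 0.0977, 0.0487]
tool_rot: [[0.973, 0.23, 0.0], [0.23, -0.973, 0.0], [0.0, 0.0, -1.0]]
ft_force: [-0.4, -0.3, -0.8]
grip_width: 0.0158
```

```bash
python3 - <<'E'
from h import *
s,p=wshot('w10.png'); print(s['time_s'],s['position'],s['ft_force'],s['wrist_torque'],np.degrees(np.arctan2(s['tool_rot'][1,0],s['tool_rot'][0,0])))
cv2.imwrite('pics/w10a.png',cv2.resize(p['frame'][190:320,130:380],None,fx=3,fy=3,interpolation=2))
E
```

```text
16.5 [0.50561759 0.09773117 0.04873938] [-0.43524264 -0.3087617  -0.82851732] [ 0.0291916   0.02319711 -0.03095117] 13.319637636068293
```

View pics/w10a.png

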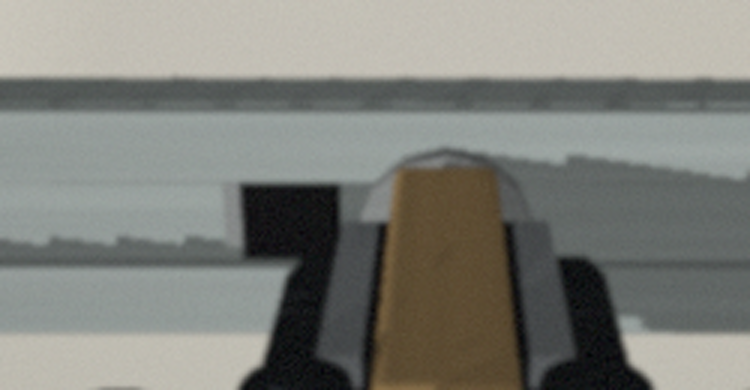

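servo_tool(
  commands=[
    {"linear": [0, -1, 0], "angular": [0, 0, 0], "gripper": -0.8},
    {"linear": [0, -2, 0], "angular": [0, 0, 0], "gripper": -0.8},
    {"linear": [0, -3, 0], "angular": [0, 0, 0], "gripper": -0.8},
    {"linear": [0, -4, 0], "angular": [0, 0, 0], "gripper": -0.8},
    {"linear": [0, -5, 0], "angular": [0, 0, 0], "gripper": -0.8},
    {"linear": [0, -6, 0], "angular": [0, 0, 0], "gripper": -0.8},
    {"linear": [0, -7, 0], "angular": [0, 0, 0], "gripper": -0.8},
    {"linear": [0, -8, 0], "angular": [0, 0, 0], "gripper": -0.8},
    {"linear": [0, -8.5, 0], "angular": [0, 0, 0], "gripper": -0.8},
    {"linear": [0, -9, 0], "angular": [0, 0, 0], "gripper": -0.8},
    {"linear": [0, -9.5, 0], "angular": [0, 0, 0], "gripper": -0.8},
    {"linear": [0, -10, 0], "angular": [0, 0, 0], "gripper": -0.8},
  ],
)

```text
time_s: 17.75
position: [0.5033, 0.1074, 0.0487]
tool_rot: [[0.973, 0.23, 0.0], [0.23, -0.973, -0.0], [0.0, 0.0, -1.0]]
ft_force: [-0.1, 0.0, -1.0]
grip_width: 0.0155
```

servo_tool(
  commands=[
    {"linear": [0, -0.5, 0], "angular": [0, 0, 0], "gripper": -0.8},
    {"linear": [0, -1, 0], "angular": [0, 0, 0], "gripper": -0.8},
    {"linear": [0, -1.5, 0], "angular": [0, 0, 0], "gripper": -0.8},
    {"linear": [0, -2, 0], "angular": [0, 0, 0], "gripper": -0.8},
  ],
)

```text
time_s: 18.15
position: [0.5029, 0.1094, 0.0487]
tool_rot: [[0.973, 0.23, 0.0], [0.23, -0.973, 0.0], [0.0, -0.0, -1.0]]
ft_force: [0.4, 0.2, -0.9]
grip_width: 0.0154
```

servo_tool(
  commands=[
    {"linear": [0, -0.5, 0], "angular": [0, 0, 0], "gripper": -0.8},
    {"linear": [0, -1, 0], "angular": [0, 0, 0], "gripper": -0.8},
    {"linear": [0, -1.5, 0], "angular": [0, 0, 0], "gripper": -0.8},
    {"linear": [0, -2, 0], "angular": [0, 0, 0], "gripper": -0.8},
  ],
)

```text
time_s: 18.55
position: [0.5026, 0.1108, 0.0487]
tool_rot: [[0.973, 0.23, 0.0], [0.23, -0.973, -0.001], [0.0, 0.001, -1.0]]
ft_force: [0.7, -5.3, -0.9]
grip_width: 0.0156
```

servo_tool(
  commands=[
    {"linear": [0, -0.5, 0], "angular": [0, 0, 0], "gripper": -0.8},
    {"linear": [0, -1, 0], "angular": [0, 0, 0], "gripper": -0.8},
    {"linear": [0, -1.5, 0], "angular": [0, 0, 0], "gripper": -0.8},
    {"linear": [0, -2, 0], "angular": [0, 0, 0], "gripper": -0.8},
  ],
)

```text
time_s: 18.95
position: [0.5021, 0.1127, 0.0487]
tool_rot: [[0.973, 0.23, 0.0], [0.23, -0.973, -0.001], [0.0, 0.001, -1.0]]
ft_force: [-0.6, -4.5, -0.3]
grip_width: 0.0153
```

servo_tool(
  commands=[
    {"linear": [0, -0.5, 0], "angular": [0, 0, 0], "gripper": -0.8},
    {"linear": [0, -1, 0], "angular": [0, 0, 0], "gripper": -0.8},
    {"linear": [0, -1.5, 0], "angular": [0, 0, 0], "gripper": -0.8},
    {"linear": [0, -2, 0], "angular": [0, 0, 0], "gripper": -0.8},
  ],
)

```text
time_s: 19.35
position: [0.5017, 0.1147, 0.0488]
tool_rot: [[0.973, 0.23, 0.0], [0.23, -0.973, -0.001], [0.0, 0.001, -1.0]]
ft_force: [0.1, -5.7, -1.0]
grip_width: 0.0156
```

servo_tool(
  commands=[
    {"linear": [0, -0.5, 0], "angular": [0, 0, 0], "gripper": -0.8},
    {"linear": [0, -1, 0], "angular": [0, 0, 0], "gripper": -0.8},
    {"linear": [0, -1.5, 0], "angular": [0, 0, 0], "gripper": -0.8},
    {"linear": [0, -1.5, 0], "angular": [0, 0, 0], "gripper": -0.8},
  ],
)

```text
time_s: 19.75
position: [0.5013, 0.1162, 0.0487]
tool_rot: [[0.973, 0.23, 0.0], [0.23, -0.973, -0.001], [0.0, 0.001, -1.0]]
ft_force: [0.6, -3.9, -1.0]
grip_width: 0.0152
```

```bash
python3 - <<'E'
from h import *
s,p=wshot('w11.png'); print(s['time_s'],s['position'],s['ft_force'],s['wrist_torque'],np.degrees(np.arctan2(s['tool_rot'][1,0],s['tool_rot'][0,0])))
cv2.imwrite('pics/w11a.png',cv2.resize(p['frame'][190:320,130:380],None,fx=3,fy=3,interpolation=2))
E
```

```text
19.75 [0.50128848 0.11620883 0.04874274] [ 0.5933276  -3.93308776 -1.01044072] [-0.98051754 -0.12402085  0.0328331 ] 13.318910854998506
```

View pics/w11a.png

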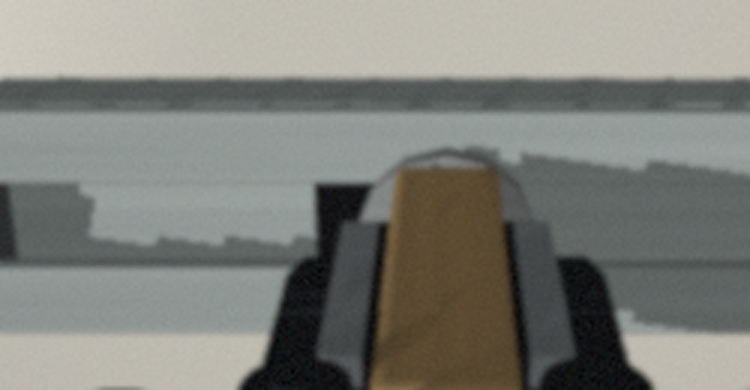

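servo_tool(
  commands=[
    {"linear": [0, -0.5, 0], "angular": [0, 0, 0], "gripper": -0.8},
    {"linear": [0, -1, 0], "angular": [0, 0, 0], "gripper": -0.8},
    {"linear": [0, -1, 0], "angular": [0, 0, 0], "gripper": -0.8},
  ],
)

```text
time_s: 20.1
position: [0.501, 0.1173, 0.0488]
tool_rot: [[0.973, 0.23, 0.0], [0.23, -0.973, -0.001], [0.0, 0.001, -1.0]]
ft_force: [0.1, -4.2, -0.6]
grip_width: 0.0155
```

servo_tool(
  commands=[
    {"linear": [0, -0.5, 0], "angular": [0, 0, 0], "gripper": -0.8},
    {"linear": [0, -0.5, 0], "angular": [0, 0, 0], "gripper": -0.8},
  ],
)

```text
time_s: 20.3
position: [0.501, 0.1176, 0.0488]
tool_rot: [[0.973, 0.23, 0.0], [0.23, -0.973, -0.001], [0.0, 0.001, -1.0]]
ft_force: [1.4, -5.8, -1.6]
grip_width: 0.0152
```

servo_tool(
  commands=[
    {"linear": [0, -0.5, 0], "angular": [0, 0, 0], "gripper": -0.8},
    {"linear": [0, -0.5, 0], "angular": [0, 0, 0], "gripper": -0.8},
  ],
)

```text
time_s: 20.5
position: [0.501, 0.1177, 0.0488]
tool_rot: [[0.973, 0.231, 0.0], [0.231, -0.973, -0.002], [0.0, 0.002, -1.0]]
ft_force: [1.6, -7.8, -1.8]
grip_width: 0.0154
```

servo_tool(
  commands=[
    {"linear": [0, -0.4, 0], "angular": [0, 0, 0], "gripper": -0.8},
    {"linear": [0, -0.4, 0], "angular": [0, 0, 0], "gripper": -0.8},
  ],
)

```text
time_s: 20.7
position: [0.5009, 0.1178, 0.0488]
tool_rot: [[0.973, 0.231, 0.0], [0.231, -0.973, -0.002], [-0.0, 0.002, -1.0]]
ft_force: [0.6, -10.4, -0.6]
grip_width: 0.0155
```

servo_tool(
  commands=[
    {"linear": [0, 0.5, 0.3], "angular": [0, 0, 0], "gripper": -0.8},
    {"linear": [0, 0.9, 0.5], "angular": [0, 0, 0], "gripper": -0.8},
    {"linear": [0, 0.9, 0.5], "angular": [0, 0, 0], "gripper": -0.8},
    {"linear": [0, 0.9, 0.5], "angular": [0, 0, 0], "gripper": -0.8},
  ],
)

```text
time_s: 21.1
position: [0.501, 0.1176, 0.0484]
tool_rot: [[0.973, 0.23, 0.001], [0.23, -0.973, -0.001], [0.0, 0.001, -1.0]]
ft_force: [-0.0, -5.4, 0.2]
grip_width: 0.0155
```

```bash
python3 - <<'E'
from h import *
s=env.observe(); print(s['time_s'],s['position'],s['ft_force'],s['wrist_torque'])
E
```

```text
21.1 [0.50102962 0.11763264 0.04844081] [-0.00782894 -5.44968572  0.24492142] [-1.1739988  -0.00288061  0.03737469]
```

servo_tool(
  commands=[
    {"linear": [0, 0.5, 0], "angular": [0, 0, 0], "gripper": -0.8},
    {"linear": [0, 0.5, 0], "angular": [0, 0, 0], "gripper": -0.8},
  ],
)

```text
time_s: 21.3
position: [0.5011, 0.1175, 0.0484]
tool_rot: [[0.973, 0.23, 0.0], [0.23, -0.973, -0.0], [0.0, 0.0, -1.0]]
ft_force: [0.8, -3.9, 1.0]
grip_width: 0.0152
```

servo_tool(
  commands=[
    {"linear": [0, 0.2, 0], "angular": [0, 0, 0], "gripper": -0.8},
    {"linear": [0, 0.2, 0], "angular": [0, 0, 0], "gripper": -0.8},
  ],
)

```text
time_s: 21.5
position: [0.5011, 0.1175, 0.0483]
tool_rot: [[0.973, 0.23, 0.0], [0.23, -0.973, 0.0], [0.0, -0.0, -1.0]]
ft_force: [1.6, -3.1, 0.7]
grip_width: 0.0157
```

servo_tool(
  commands=[
    {"linear": [0, 0.4, 0], "angular": [0, 0, 0], "gripper": -0.8},
    {"linear": [0, 0.4, 0], "angular": [0, 0, 0], "gripper": -0.8},
  ],
)

```text
time_s: 21.7
position: [0.501, 0.1174, 0.0483]
tool_rot: [[0.973, 0.23, 0.0], [0.23, -0.973, 0.001], [0.0, -0.001, -1.0]]
ft_force: [0.6, 1.1, 0.3]
grip_width: 0.0156
```

servo_tool(
  commands=[
    {"linear": [0, 0, 0], "angular": [0, 0, 0], "gripper": -0.5},
    {"linear": [0, 0, 0], "angular": [0, 0, 0], "gripper": -0.3},
    {"linear": [0, 0, 0], "angular": [0, 0, 0], "gripper": 0},
    {"linear": [0, 0, 0], "angular": [0, 0, 0], "gripper": 0},
    {"linear": [0, 0, 0], "angular": [0, 0, 0], "gripper": 0},
  ],
)

```text
time_s: 22.2
position: [0.501, 0.117, 0.0482]
tool_rot: [[0.973, 0.23, -0.0], [0.23, -0.973, 0.0], [-0.0, -0.0, -1.0]]
ft_force: [-0.3, -0.2, 0.3]
grip_width: 0.0428
```

```bash
python3 - <<'E'
from h import *
s,p=wshot('w12.png'); print(s['time_s'],s['position'],s['ft_force'],s['wrist_torque'],s['grip_width'])
E
```

```text
22.2 [0.50099731 0.11702528 0.04818174] [-0.28313302 -0.19218234  0.26425877] [ 0.02742867  0.02388883 -0.01053818] 0.0428060603600535
```

View pics/w12.png

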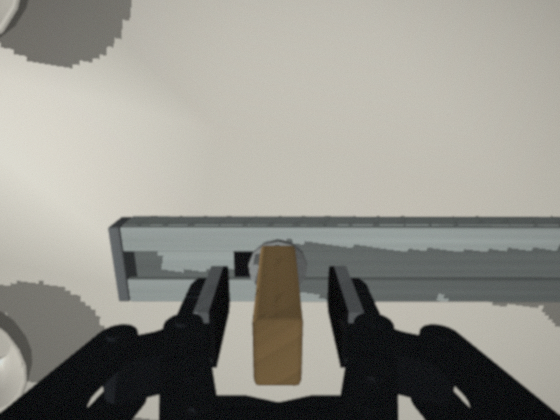

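The jaws are clear of the post, which stands upright at column 278. The black block, at (242,264), is right against it. Next I rise and check.

servo_tool(
  commands=[
    {"linear": [0, 0, -8], "angular": [0, 0, 0], "gripper": 0},
    {"linear": [0, 0, -25], "angular": [0, 0, 0], "gripper": 0},
    {"linear": [0, 0, -50], "angular": [0, 0, 0], "gripper": 0},
    {"linear": [0, 0, -80], "angular": [0, 0, 0], "gripper": 0},
    {"linear": [0, 0, -110], "angular": [0, 0, 0], "gripper": 0},
    {"linear": [0, 0, -120], "angular": [0, 0, 0], "gripper": 0},
    {"linear": [0, 0, -120], "angular": [0, 0, 0], "gripper": 0},
    {"linear": [0, 0, -120], "angular": [0, 0, 0], "gripper": 0},
  ],
)

```text
time_s: 23.05
position: [0.5005, 0.117, 0.1673]
tool_rot: [[0.973, 0.23, -0.002], [0.23, -0.973, -0.0], [-0.002, -0.0, -1.0]]
ft_force: [0.2, -0.6, -0.1]
grip_width: 0.0428
```

```bash
python3 - <<'E'
from h import *
s,p=wshot('w13.png'); print(s['time_s'],s['position'],s['ft_force'])
p=shot('scene','scene13.png')
cv2.imwrite('pics/w13a.png',cv2.resize(cv2.imread('pics/w13.png')[150:350,100:360],None,fx=3,fy=3,interpolation=2))
E
```

```text
23.05 [0.50053485 0.11698761 0.16729238] [ 0.24798739 -0.59752173 -0.10377791]
```

View pics/w13a.png

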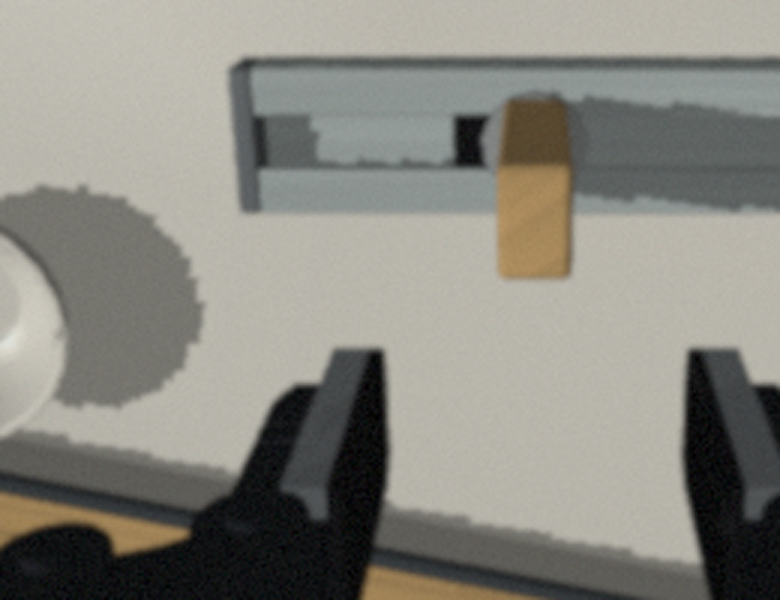

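View pics/scene13.png

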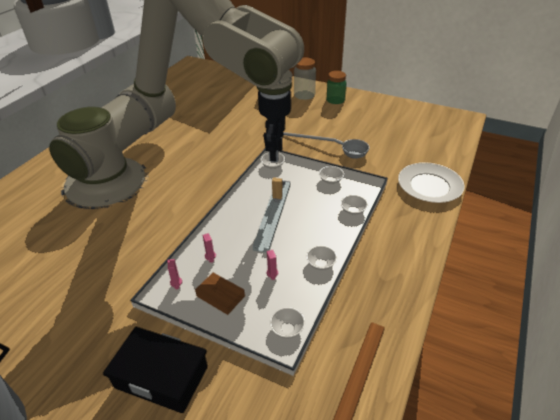

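```bash
python3 - <<'E'
from h import *
d=np.array([-.230,.973])
for n in('w8','w9','w10','w11','w12','w13'):
    p=pickle.load(open(f'pics/{n}.png.pkl','rb')); f=p['frame'].astype(float).mean(2)
    v=202 if n=='w13' else 258
    m=f[v-3:v+4].mean(0); dark=np.where(m[:]<32)[0]; 
    runs=np.split(dark,np.where(np.diff(dark)>1)[0]+1)
    for r in runs:
        if len(r)>8 and r[0]<300:
            P=onz(p,r[0]-.5,v,.0135)[:2]; Q=onz(p,r[-1]+.5,v,.0135)[:2]
            print(n,r[0],r[-1],'far edge',((P-[.513,.0645])@d).round(4),'near',((Q-[.513,.0645])@d).round(4))
E
```

```text
w8 25 61 far edge 0.068 near 0.0495
w9 126 159 far edge 0.0678 near 0.0507
w10 212 241 far edge 0.0674 near 0.0523
w11 237 249 far edge 0.0738 near 0.0672
w12 235 248 far edge 0.0756 near 0.0686
```

```bash
python3 - <<'E'
from h import *
env.close_job()
s=env.observe(); print(s['time_s'])
E
```

```text
the job is handed in; nothing more can be done
the job is handed in; nothing more can be done
```

The wooden post is fitted: locked under the rail's lips, with the black stop block pushed home. I let go of it and handed the job in at about 23 s of the 64 s limit; no verdict is reported.

- **Insertion:** I gripped the wooden post, not a pink look-alike, and lowered it into the slot about 58 mm from the rail's centre, towards the open end. It stopped where the flange should meet the rail's top. The firmest press there was 10 N, which I then relieved.
- **Twist and slide:** The quarter turn took almost no force. The post slid freely until it met the block, pushed it at about 5 N, then met a hard end at about 10 N. I backed off until the force was near zero before opening the jaws.
- **Last checks:**
  - In the wrist pictures the block's far edge moved about 8 mm, from 67.5 to 75.6 mm along the rail. The force readings gave about 7.5 mm. Both are above the 6 mm needed.
  - The post stands upright and square across the slot, with the gripper clear above it.
  - In the final scene picture the dishes, box and ladle look where they were.

No check failed. One reading disagreed: a close-up fit of the post in the gripper was about 3 mm off the earlier measurements. I went with the earlier ones, and the flange met the rail where they predicted.

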